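# Find the fuller chocolate tin on the balance and rack it

### The job

The two blue tins look alike but one is fuller: set them gently, upright, on opposite pans of the balance, let go of both and see which is heavier. Then put the heavier tin upright in the lane of the serving rack, and slide it gently along the lane until it drops fully home, flat, in the pocket whose exact place you must feel for; leave the lighter tin standing on its pan. Knock no tin over, force nothing, and leave the other things on the tray and table where they are.

Things in the scene. Friction and masses are not known exactly. Their poses are not given: they have to be found in the camera images.
- tin_a: closed square tin, blue with a yellow lid bearing a white dot, 50 x 50 mm and 70 mm tall, standing upright; origin at the centre of its underside, z up, x and y square to its sides. Both look alike; they weigh 0.23 to 0.41 kg, one at least 80 g more than the other; the unseen filling has 2 mm of play. Starts on the tray
- tin_b: closed square tin, blue with a yellow lid bearing a white dot, 50 x 50 mm and 70 mm tall, standing upright; origin at the centre of its underside, z up, x and y square to its sides. Both look alike; they weigh 0.23 to 0.41 kg, one at least 80 g more than the other; the unseen filling has 2 mm of play. Starts on the tray
- balance: white equal-arm kitchen balance, fixed to the table; base 110 x 200 mm, 22 mm high; origin at the centre of its underside, z up, y along the beam towards the left pan, x away from the robot. Beam pivot 75 mm up; arms 125 mm long. Its pose varies from start to start
- beam (a joint): tilt of the balance beam, rad, from -0.09 to 0.09 at its stops; 0 level; positive = left (+y) pan up and right pan down, negative = left pan down. It is damped: with both tins on it takes up to about 3 s to settle at the heavier side's stop; empty, it stays about where it is left. The pans rise and sink up to 11 mm from level
- pan_left: round flat steel pan, 110 mm across, 4 mm thick, on the left end of the beam (balance +y); origin on the pivot at the beam's end, 30 mm below the middle of the pan's upper face. It stays level while the beam tips
- pan_right: round flat steel pan, 110 mm across, 4 mm thick, on the right end of the beam (balance -y); origin on the pivot at the beam's end, 30 mm below the middle of the pan's upper face. It stays level while the beam tips
- pan_left_top (a point): middle of the upper face of the left pan (105 mm above the table when level)
- pan_right_top (a point): middle of the upper face of the right pan (105 mm above the table when level)
- tray: black baking tray lined with foil, fixed, 270 (x) x 210 (y) mm, floor 5 mm thick, rim 14 mm high; origin at the centre of its underside. The tins start on it, about 65 mm either side of its middle along its x, 130 mm apart; it may be to the robot's left or right
- rack: serving rack, fixed, 270 (x) x 80 mm (y); origin at the centre of its underside, x along the lane away from the robot, z up. Black base 6 mm thick; on it a slippery white lane plate, upper face 13 mm up; wooden rails 12 mm wide, 23 mm tall, leave a lane 56 mm wide. It may be to the robot's left or right
- rack_load (a point): point on the lane plate's upper face, mid-lane, at x = -52 mm in the rack's frame, always clear of the pocket for a tin set there; slide from here towards rack +x
- pocket_from (a point): mid-lane point at the plate's upper face, x = +13 mm in the rack's frame: NOT the pocket, which is set anew each time, unmeasured, its middle anywhere 0 to 54 mm beyond this point along rack +x. Pocket: 54 mm long, lane-wide, 7 mm deep, rubber-lined black floor 6 mm above the rack's underside. A tin pushed along the plate, loosely held, drops in by its own weight; then the far wall stops it
- cutter: bystander: small steel ring cutter on the tray, 36 mm across, 18 mm tall; origin at the centre of its underside
- square_1: bystander: cream white chocolate square on the tray, 34 x 34 x 9 mm; origin at the centre of its underside
- square_2: bystander: cream white chocolate square on the tray, 34 x 34 x 9 mm; origin at the centre of its underside
- cup: bystander: dark brown cup, 72 mm across, 75 mm tall, nearest the robot; origin at the centre of its underside
- bowl: bystander: white bowl, 100 mm across, 45 mm tall, beyond the balance; origin at the centre of its underside
- jar: bystander: amber jar with red cap, 60 mm across, 85 mm tall, beyond the balance; origin at the centre of its underside
- spatula: bystander: spatula 280 mm long lying beyond the balance, roughly along y; origin at the centre of its underside

How it is judged (in metres and radians):
On the way:
1. both tins stand on opposite pans, let go, with the beam tipped to a side ((((contact force between tin_a and pan_left above 1 N and horizontal distance between tin_a and pan_left_top below 0.045 m and angle between tin_a's own z axis and vertical below 0.12 rad and contact force between the fingers and tin_a below 0.1 N) and (contact force between tin_b and pan_right above 1 N and horizontal distance between tin_b and pan_right_top below 0.045 m and angle between tin_b's own z axis and vertical below 0.12 rad and contact force between the fingers and tin_b below 0.1 N)) or ((contact force between tin_a and pan_right above 1 N and horizontal distance between tin_a and pan_right_top below 0.045 m and angle between tin_a's own z axis and vertical below 0.12 rad and contact force between the fingers and tin_a below 0.1 N) and (contact force between tin_b and pan_left above 1 N and horizontal distance between tin_b and pan_left_top below 0.045 m and angle between tin_b's own z axis and vertical below 0.12 rad and contact force between the fingers and tin_b below 0.1 N))) and (value of joint beam above 0.06 rad or value of joint beam below -0.06 rad)), for 0.4 s.
At the end, for the whole second after the job is handed in: Heavier tin released, upright (0.08 rad), at rest on the pocket floor (underside under 9 mm above the rack's, within 12 mm of the lane's middle), pressing on the rack with over 3.05 N as only it can; lighter tin released, upright (0.12 rad), at rest on a pan within 45 mm of its middle ((((z of tin_a in the frame of rack between 0.002 and 0.009 m and x of tin_a in the frame of rack between -0.005 and 0.085 m and y of tin_a in the frame of rack between -0.012 and 0.012 m and angle between tin_a's own z axis and vertical below 0.08 rad and linear speed of tin_a below 0.02 m/s and contact force between tin_a and rack above 3.05 N) and ((contact force between tin_b and pan_left above 1 N and horizontal distance between tin_b and pan_left_top below 0.045 m and angle between tin_b's own z axis and vertical below 0.12 rad and contact force between the fingers and tin_b below 0.1 N) or (contact force between tin_b and pan_right above 1 N and horizontal distance between tin_b and pan_right_top below 0.045 m and angle between tin_b's own z axis and vertical below 0.12 rad and contact force between the fingers and tin_b below 0.1 N)) and linear speed of tin_b below 0.03 m/s) or ((z of tin_b in the frame of rack between 0.002 and 0.009 m and x of tin_b in the frame of rack between -0.005 and 0.085 m and y of tin_b in the frame of rack between -0.012 and 0.012 m and angle between tin_b's own z axis and vertical below 0.08 rad and linear speed of tin_b below 0.02 m/s and contact force between tin_b and rack above 3.05 N) and ((contact force between tin_a and pan_left above 1 N and horizontal distance between tin_a and pan_left_top below 0.045 m and angle between tin_a's own z axis and vertical below 0.12 rad and contact force between the fingers and tin_a below 0.1 N) or (contact force between tin_a and pan_right above 1 N and horizontal distance between tin_a and pan_right_top below 0.045 m and angle between tin_a's own z axis and vertical below 0.12 rad and contact force between the fingers and tin_a below 0.1 N)) and linear speed of tin_a below 0.03 m/s))); the robot touches nothing.
It fails at once if a tin is pressed or dropped on a pan with more than 25 N (contact force between any of tin_a, tin_b and pan_left above 25 N or contact force between any of tin_a, tin_b and pan_right above 25 N).
It fails at once if a tin is forced against the rack with more than 30 N (contact force between any of tin_a, tin_b and rack above 30 N).
It fails at once if a tin is tipped more than 0.6 rad (angle between any of tin_a, tin_b's own z axis and vertical above 0.6 rad).
It fails at once if a bystander is moved more than 30 mm (distance of any of cutter, square_1, square_2, cup, bowl, jar, spatula from where it was at the start of the episode above 0.03 m).
It also fails if it takes over 72 s, if anything falls off the work surface, if the arm or the gripper's body presses on something with over 40 N, if the wrist force passes 120 N, or if a joint passes its speed limit or range.

### The arm

A 6-joint arm with a two-finger parallel gripper is mounted at the origin on the work surface. World frame = base frame: x ahead of the robot, y to its left, z up, the work surface at z = 0. Lengths are in m, angles in degrees, forces in N, time in s.
With the tool pointing down it reaches from about 0.3 to 0.75 m from the base axis. Payload 8.5 kg.
Tool frame: the origin (TCP) lies at the very end of the fingers, on their centre line; the grasp point (between the pads) lies 19 mm behind it; z points along the fingers, y is the line along which they close (so a half turn about z gives the same grasp; the last joint's range is limited). The gripper opens to 85 mm and grips with 20 to 120 N. Pads are 22 mm wide; open, the fingers measure 114 mm over their backs; the gripper's body (76 mm by 85 mm) begins 54 mm behind the grasp point. The pads swing forward as they close: fully open they stand 13 mm farther back than shut.
Start: joints at [-87.622, 21.807, 74.336, -0, 83.858, -12.336], TCP at [0.14, -0.532, 0.231] pointing down, gripper open.
Joint ranges: [-178.18, 178.18], [-50.72, 133.34], [12.68, 142.11], [-81.47, 261.47], [9.98, 163.14], [-165.26, 165.26]. Speed limits (degrees/s): [136.94, 136.94, 180, 180, 180, 180].

### API

Orientations are given as a 3x3 rotation matrix whose columns are the frame's x, y, z axes.
In Python, from rig import env, imaging gives the robot as it stands. The module is installed in compiled form; this text tells all that it offers.
- The arm moves only by the tool arm_command, never from a script. Its arguments are lists of equal length, an entry for each row: "turn": the turn, a rotation vector about the tool's x, y, z in units of 5 degrees (1.0 is 5 degrees), a list of three; "xyz": the shift along the tool's x, y, z in units of 50 mm (1.0 is 50 mm), a list of three; "claw": the finger opening in mm, from 0 to 85.4. A call has 1 to 12 rows; each row shifts and turns the commanded pose from where the row before left it, along the tool's axes as they then stand; what a row does not reach is not made up. A row lasts 1/10 s, in which the tool goes at most 50 mm and 8.59 degrees, less where a joint would pass 70% of its speed; a pose out of reach is approached as far as the arm can. A call is refused whole if a number of a shift passes 1 or a number of a turn 1, either way. A call with a gripper value outside its range is refused whole. The fingers move at their own pace and stop on an object; "squeeze" is the grip in N (left out, the last holds). Time passes only in rows, so rows that do not move let the fingers close. It gives the time, the measured TCP pose, the force, the opening and the grip force at its end, in the units of the state.
- env.observe(): the state, without advancing time (a new reading comes with each control period).
- imaging.get_image(name): name is "side" or "top" or "wrist"; returns (picture, depth): 420x560x3 uint8, blue, green, red; 420x560 float32, m along the optical axis (not along the pixel's ray), 0 where there is no reading.
- imaging.camera_info(name): a dict with "camera_matrix" (3x3 intrinsics, pixels), "rvec" (rotation vector, rad) and "tvec" (3), from world to camera coordinates, as OpenCV has them. Camera axes: x right, y down, z forward; pixel columns grow to the right and rows downward; lengths in m; the calibration is good to about 2 mm. The wrist camera is an equidistant fisheye: a pixel r from the principal point sees the ray r / f radians off the axis. A picture is of the moment at which its call begins: read the wrist's pose just before it. camera_info takes no time and is no camera call; for the wrist camera it gives the pose at the moment of the call.
- env.close_job(): hands the job in; it is judged then, once.
The state is a dict: "time_s": time; "q": joint angles; "qvel": joint speeds; "joint_efforts": joint torques, N m; "position": TCP position; "tool_rot": TCP orientation; "ft_force": force on the tool from outside, world axes, zero at the start; "wrist_torque": the same for the moment, N m; "grip_width": finger opening in m; "gripper_force": force on a finger pad.
Only numpy, scipy, OpenCV 4.12 (cv2) and the standard library are available. Lean on these libraries where they do the work, as an engineer would, in place of code of your own. Each camera call takes 0.05 s, during which the arm holds its last target. There are 200 camera calls.

## Working session

There is one attempt and no reset: what is moved stays moved. The work goes in short steps, Python scripts to look and compute and a tool call to move; the robot and the scene stay as the last step left them, time stands still between calls to the robot, and variables do not carry over. Pictures are saved under pics/ and viewed, at most 10 in all, crops included, and the job is handed in when it is done.

Besides the shell and the picture viewer there is one more tool, called as name(argument=value, ...) on one line, values as JSON. arm_command: Moves the arm, as the interface text tells. Its arguments: {"type":"object","properties":{"turn":{"type":"array"},"xyz":{"type":"array"},"claw":{"type":"array"},"squeeze":{"type":"number"}},"required":["turn","xyz","claw"]}

```bash
mkdir -p pics; cat > h.py <<'E'
import numpy as np, cv2
from rig import env, imaging
def cam(n):
    c=imaging.camera_info(n); K=np.array(c["camera_matrix"],float); R=cv2.Rodrigues(np.array(c["rvec"],float))[0]; t=np.array(c["tvec"],float).ravel()
    return K,R,t
def ray(n,uv,z):
    K,R,t=cam(n); d=R.T@np.linalg.inv(K)@np.array([uv[0],uv[1],1.]); o=-R.T@t
    return o+d*(z-o[2])/d[2]
def cloud(n,dep):
    K,R,t=cam(n); v,u=np.mgrid[:dep.shape[0],:dep.shape[1]]
    p=np.stack([(u-K[0,2])/K[0,0]*dep,(v-K[1,2])/K[1,1]*dep,dep],-1)
    return (p-t)@R
E
python3 - <<'E'
from h import *
s=env.observe(); print({k:np.round(v,3).tolist() for k,v in s.items()})
for n in("top","side"):
    im,d=imaging.get_image(n); cv2.imwrite(f"pics/{n}0.png",im); np.save(n+"0.npy",d)
    K,R,t=cam(n); print(n,np.round(-R.T@t,3),np.round(K,1).tolist(),np.round(R[2],2))
im=cv2.imread("pics/top0.png"); P=cloud("top",np.load("top0.npy"))
hsv=cv2.cvtColor(im,cv2.COLOR_BGR2HSV)
m=cv2.inRange(hsv,(22,90,90),(36,255,255))
for c in cv2.findContours(m,cv2.RETR_EXTERNAL,cv2.CHAIN_APPROX_NONE)[0]:
    if cv2.contourArea(c)>150:
        r=cv2.minAreaRect(c); print("yellow",r,cv2.contourArea(c))
        z=0.075; q=np.array([ray("top",p,z)[:2] for p in cv2.boxPoints(r)]); print(q.round(3).tolist(), q.mean(0).round(4), P[int(r[0][1]),int(r[0][0])].round(3))
E
```

```text
{'time_s': 0.0, 'q': [-87.621, 21.842, 74.385, 0.001, 83.858, -12.336], 'qvel': [-0.051, 0.061, 0.045, -0.061, -0.064, 0.036], 'joint_efforts': [0.002, -44.846, -23.127, -0.0, 0.005, 0.0], 'position': [0.14, -0.532, 0.231], 'tool_rot': [[0.967, 0.254, -0.0], [0.254, -0.967, 0.001], [0.0, -0.001, -1.0]], 'ft_force': [1.068, 0.707, -0.492], 'wrist_torque': [0.027, -0.012, -0.021], 'gripper_force': 0.0, 'grip_width': 0.085}
top [ 0.392 -0.022  1.147] [[476.6, 0.0, 281.7], [0.0, 476.6, 209.7], [0.0, 0.0, 1.0]] [ 0.2   0.02 -0.98]
side [ 0.279 -1.057  1.088] [[505.7, 0.0, 283.1], [0.0, 505.7, 206.4], [0.0, 0.0, 1.0]] [ 0.2   0.72 -0.66]
```

View pics/top0.png

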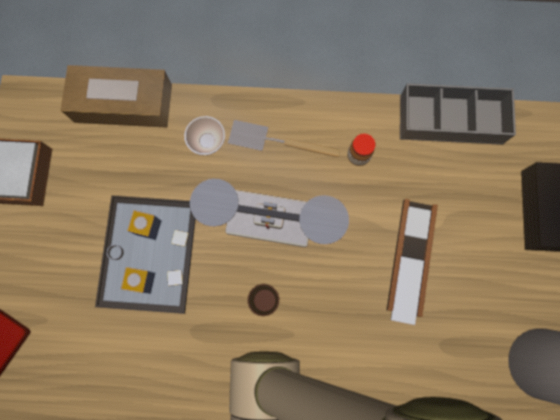

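View pics/side0.png

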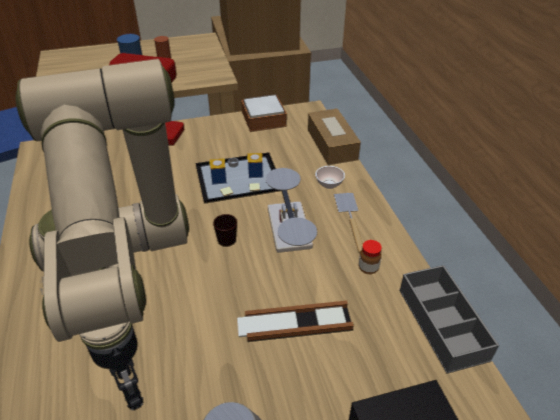

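The top view shows the tray on the left with tins at (141,223) and (134,280). The pans are at (214,203) and (324,219), and the rack runs from (404,320) to (420,205) with its dark pocket near (413,247). The side view agrees.

```bash
python3 - <<'E'
from h import *
im=cv2.imread("pics/top0.png"); P=cloud("top",np.load("top0.npy"))
hsv=cv2.cvtColor(im,cv2.COLOR_BGR2HSV)
def comps(m,lo,name,z,box):
    x0,y0,x1,y1=box; mm=np.zeros_like(m); mm[y0:y1,x0:x1]=m[y0:y1,x0:x1]
    for c in cv2.findContours(mm,cv2.RETR_EXTERNAL,cv2.CHAIN_APPROX_NONE)[0]:
        if cv2.contourArea(c)>lo:
            w=np.array([ray("top",p,z)[:2] for p in c[:,0].astype(float)]).astype(np.float32)
            r=cv2.minAreaRect(w*1000); cc=cv2.minEnclosingCircle(w*1000); u,v=c[:,0].mean(0).astype(int)
            print(name,"ctr",np.round(r[0],1),"size",np.round(r[1],1),"ang",round(r[2],1),"circ",np.round(cc[0],1),round(cc[1],1),"px",(u,v),"depthz",P[v,u].round(3))
print(hsv[218,134],hsv[203,214],hsv[247,413],hsv[300,407],hsv[240,320])
comps(cv2.inRange(hsv,(12,150,120),(35,255,255)),100,"lid",.075,(105,200,170,300))
Pz=P[...,2]
for n,b in(("L",(180,170,245,235)),("R",(295,190,355,250))):
    m=((Pz>.085)&(Pz<.125)).astype(np.uint8)*255; comps(m,300,"pan"+n,.105,b)
comps(cv2.inRange(hsv,(0,0,120),(180,60,255)),80,"plate",.013,(380,195,445,330))
m=((P[...,2]>.016)&(P[...,2]<.035)).astype(np.uint8)*255; comps(m,80,"rail",.023,(380,195,445,330))
comps(((hsv[...,1]<70)&(hsv[...,2]>40)).astype(np.uint8)*255,60,"tray stuff",.02,(105,200,190,310))
# cup
comps((Pz>.05).astype(np.uint8)*255,100,"tall",.075,(240,275,290,325))
E
```

```text
[ 21 203 166] [120  15 149] [11 53 67] [126   6 200] [123  16 147]
lid ctr [434.6 317.2] size [48.  45.7] ang 83.1 circ [434.6 316.4] 31.4 px (np.int64(134), np.int64(279)) depthz [0.435 0.317 0.078]
lid ctr [562.4 317. ] size [47.8 47.7] ang 79.0 circ [562.9 316.4] 31.8 px (np.int64(140), np.int64(223)) depthz [0.562 0.318 0.077]
panL ctr [614.7 149.9] size [105.6 106.1] ang 3.1 circ [615.1 149.6] 54.7 px (np.int64(213), np.int64(201)) depthz [0.617 0.152 0.102]
panR ctr [589.2 -97.6] size [108.5 110. ] ang 48.5 circ [588.9 -93.1] 59.4 px (np.int64(320), np.int64(218)) depthz [ 0.59  -0.089  0.11 ]
plate ctr [ 447.7 -307.4] size [ 58.6 152.8] ang 80.9 circ [ 448.2 -305.2] 80.0 px (np.int64(407), np.int64(290)) depthz [ 0.448 -0.307  0.01 ]
plate ctr [ 610.  -330.8] size [56.2 72.3] ang 81.7 circ [ 610.9 -331.5] 43.7 px (np.int64(417), np.int64(222)) depthz [ 0.61  -0.329  0.015]
rail ctr [ 522.9 -348.3] size [ 16.7 269.1] ang 81.8 circ [ 522.3 -351.8] 134.6 px (np.int64(426), np.int64(260)) depthz [ 0.519 -0.348  0.021]
rail ctr [ 532.1 -285.2] size [ 19.3 269. ] ang 81.4 circ [ 532.7 -281.3] 134.5 px (np.int64(398), np.int64(254)) depthz [ 0.53  -0.283  0.021]
tray stuff ctr [499.8 311.8] size [259.2 203.5] ang 3.1 circ [500.4 308.4] 158.4 px (np.int64(147), np.int64(254)) depthz [0.499 0.315 0.004]
tall ctr [407.6  28.2] size [69.6 68.6] ang 3.2 circ [406.9  27.2] 35.6 px (np.int64(262), np.int64(299)) depthz [0.408 0.032 0.007]
```

```bash
cat > plan.py <<'E'
import sys,json
from h import *
from scipy.spatial.transform import Rotation as Ro
# args: x y z yaw_y(deg) [nrows] per waypoint separated by '/', yaw_y = world direction of tool y axis
def rows(wps):
    s=env.observe(); p=np.array(s["position"]); R=np.array(s["tool_rot"]); out=[]
    for w in wps:
        tgt=np.array(w[:3]); b=np.radians(w[3]); y=np.array([np.cos(b),np.sin(b),0]); z=np.array([0,0,-1.]); T=np.column_stack([np.cross(y,z),y,z])
        rv=Ro.from_matrix(R.T@T).as_rotvec(degrees=True)/5
        n=int(w[4]) if len(w)>4 else int(max(np.ceil(np.linalg.norm(tgt-p)/.042),np.ceil(np.abs(rv).max()/.95),1))
        for i in range(n):
            k=n-i; sh=np.round(R.T@(tgt-p)/k/.05,2); tr=np.round(Ro.from_matrix(R.T@T).as_rotvec(degrees=True)/5/k,2)
            p=p+R@sh*.05; R=R@Ro.from_rotvec(tr*5,degrees=True).as_matrix(); out.append((tr+0.).tolist()+(sh+0.).tolist())
    for i in range(0,len(out),12):
        o=out[i:i+12]; print(len(o),"turn",json.dumps([r[:3] for r in o])); print("  xyz",json.dumps([r[3:] for r in o]))
if __name__=="__main__": rows([list(map(float,w.split())) for w in " ".join(sys.argv[1:]).split("/")])
E
python3 plan.py 0.40 -0.25 0.24 -45 / 0.435 0.317 0.20 -8 / .435 .317 .12 -8
```

```text
12 turn [[0.0, 0.0, -0.61], [0.0, 0.0, -0.61], [0.0, 0.0, -0.6], [0.0, 0.0, -0.61], [0.0, 0.0, -0.6], [0.0, 0.0, -0.61], [0.0, 0.0, -0.6], [0.0, 0.0, -0.61], [-0.01, 0.0, -0.6], [0.0, -0.01, -0.61], [0.0, 0.0, -0.53], [0.0, 0.0, -0.53]]
  xyz [[0.65, -0.41, -0.02], [0.67, -0.38, -0.02], [0.69, -0.34, -0.02], [0.7, -0.31, -0.02], [0.72, -0.27, -0.02], [0.73, -0.23, -0.02], [0.74, -0.19, -0.01], [0.75, -0.15, -0.02], [0.76, -0.11, -0.01], [0.76, -0.07, -0.02], [0.61, -0.54, 0.06], [0.63, -0.51, 0.06]]
12 turn [[0.0, 0.0, -0.53], [0.0, 0.0, -0.53], [0.0, 0.0, -0.53], [0.0, 0.0, -0.53], [0.0, 0.0, -0.53], [0.0, 0.0, -0.53], [0.0, 0.0, -0.53], [0.0, 0.0, -0.53], [0.0, 0.0, -0.52], [0.0, 0.0, -0.53], [0.0, 0.0, -0.52], [0.0, 0.0, -0.53]]
  xyz [[0.66, -0.48, 0.06], [0.68, -0.45, 0.06], [0.7, -0.42, 0.06], [0.71, -0.38, 0.06], [0.73, -0.35, 0.06], [0.75, -0.31, 0.05], [0.76, -0.28, 0.06], [0.77, -0.25, 0.05], [0.78, -0.21, 0.06], [0.79, -0.17, 0.05], [0.8, -0.14, 0.06], [0.81, -0.09, 0.05]]
2 turn [[0.0, 0.0, 0.0], [0.0, 0.0, 0.0]]
  xyz [[0.0, 0.0, 0.8], [0.0, 0.0, 0.8]]
```

arm_command(turn=[[0, 0, -0.61], [0, 0, -0.61], [0, 0, -0.6], [0, 0, -0.61], [0, 0, -0.6], [0, 0, -0.61], [0, 0, -0.6], [0, 0, -0.61], [0, 0, -0.6], [0, 0, -0.61], [0, 0, -0.53], [0, 0, -0.53]], xyz=[[0.65, -0.41, -0.02], [0.67, -0.38, -0.02], [0.69, -0.34, -0.02], [0.7, -0.31, -0.02], [0.72, -0.27, -0.02], [0.73, -0.23, -0.02], [0.74, -0.19, -0.01], [0.75, -0.15, -0.02], [0.76, -0.11, -0.01], [0.76, -0.07, -0.02], [0.61, -0.54, 0.06], [0.63, -0.51, 0.06]], claw=[85, 85, 85, 85, 85, 85, 85, 85, 85, 85, 85, 85])

```text
time_s: 1.3
position: [0.4048, -0.1676, 0.2338]
tool_rot: [[0.637, 0.771, -0.001], [0.771, -0.637, 0.001], [0.0, -0.001, -1.0]]
ft_force: [1.0, 0.6, 0.3]
grip_width: 0.0853
gripper_force: 0.0
```

arm_command(turn=[[0, 0, -0.53], [0, 0, -0.53], [0, 0, -0.53], [0, 0, -0.53], [0, 0, -0.53], [0, 0, -0.53], [0, 0, -0.53], [0, 0, -0.53], [0, 0, -0.52], [0, 0, -0.53], [0, 0, -0.52], [0, 0, -0.53]], xyz=[[0.66, -0.48, 0.06], [0.68, -0.45, 0.06], [0.7, -0.42, 0.06], [0.71, -0.38, 0.06], [0.73, -0.35, 0.06], [0.75, -0.31, 0.05], [0.76, -0.28, 0.06], [0.77, -0.25, 0.05], [0.78, -0.21, 0.06], [0.79, -0.17, 0.05], [0.8, -0.14, 0.06], [0.81, -0.09, 0.05]], claw=[85, 85, 85, 85, 85, 85, 85, 85, 85, 85, 85, 85])

```text
time_s: 2.5
position: [0.4348, 0.3184, 0.1999]
tool_rot: [[0.137, 0.991, -0.001], [0.991, -0.137, -0.0], [-0.0, -0.001, -1.0]]
ft_force: [-0.0, -1.0, 0.6]
grip_width: 0.085
gripper_force: 0.0
```

arm_command(turn=[[0, 0, 0], [0, 0, 0]], xyz=[[0, 0, 0], [0, 0, 0]], claw=[85, 85])

```text
time_s: 2.7
position: [0.4347, 0.317, 0.1997]
tool_rot: [[0.138, 0.99, -0.001], [0.99, -0.138, -0.001], [-0.001, -0.001, -1.0]]
ft_force: [0.1, -0.3, -0.7]
grip_width: 0.0847
gripper_force: 0.0
```

```bash
python3 - <<'E'
from h import *
im,d=imaging.get_image("wrist"); cv2.imwrite("pics/w1.png",im)
c=imaging.camera_info("wrist");print({k:np.round(v,3).tolist() for k,v in c.items()})
s=env.observe();print(s["position"],np.round(s["tool_rot"],3))
E
```

```text
{'camera_matrix': [[325.192, 0.0, 277.537], [0.0, 325.192, 212.901], [0.0, 0.0, 1.0]], 'rvec': [-2.846, 0.198, 0.031], 'tvec': [-0.387, 0.329, 0.457]}
[0.43494561 0.31623469 0.20000427] [[ 0.139  0.99  -0.001]
 [ 0.99  -0.139 -0.001]
 [-0.001 -0.001 -1.   ]]
```

View pics/w1.png

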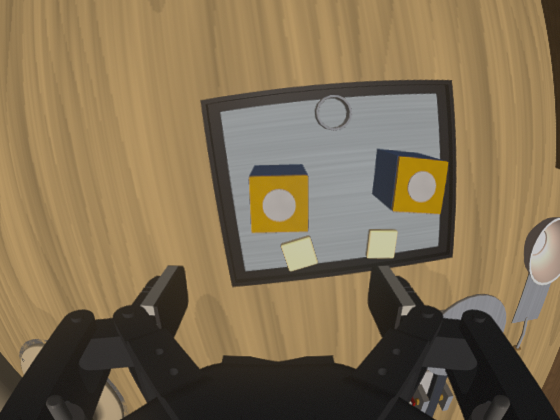

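The wrist view shows the near tin's lid at (279,204), square to the tool. The far tin is at (421,186), turned about 5°, and the squares are clear of the fingers.

arm_command(turn=[[0, 0, 0], [0, 0, 0], [0, 0, 0], [0, 0, 0], [0, 0, 0], [0, 0, 0], [0, 0, 0], [0, 0, 0], [0, 0, 0], [0, 0, 0], [0, 0, 0], [0, 0, 0]], xyz=[[0, 0, 0.6], [0, 0, 0.8], [0, 0, 0.8], [0, 0, 0.6], [0, 0, 0.4], [0, 0, 0.04], [0, 0, 0], [0, 0, 0], [0, 0, 0], [0, 0, 0], [0, 0, 0], [0, 0, 0]], claw=[85, 85, 85, 85, 85, 85, 60, 48, 40, 40, 40, 40], squeeze=30)

```text
time_s: 3.95
position: [0.4358, 0.3167, 0.0399]
tool_rot: [[0.139, 0.99, 0.002], [0.99, -0.139, 0.001], [0.001, 0.002, -1.0]]
ft_force: [-0.7, -2.7, 5.8]
grip_width: 0.05
gripper_force: 31.1
```

arm_command(turn=[[0, 0, 0], [0, 0, 0], [0, 0, 0], [0, 0, 0], [0, 0, 0], [0, 0, 0]], xyz=[[0, 0, 0], [0, 0, -0.2], [0, 0, -0.5], [0, 0, -0.8], [0, 0, -0.8], [0, 0, -0.7]], claw=[40, 40, 40, 40, 40, 40])

```text
time_s: 4.55
position: [0.4348, 0.3166, 0.191]
tool_rot: [[0.139, 0.99, 0.001], [0.99, -0.139, 0.001], [0.001, 0.001, -1.0]]
ft_force: [0.1, -0.2, -4.4]
grip_width: 0.0498
gripper_force: 32.6
```

```bash
python3 plan.py .615 .150 .2 -8 / .615 .15 .16 -8
```

```text
7 turn [[0.0, 0.0, 0.0], [0.0, 0.0, 0.0], [0.0, 0.0, 0.0], [0.0, 0.0, 0.0], [0.0, 0.0, 0.0], [0.01, -0.01, 0.0], [0.0, 0.0, 0.0]]
  xyz [[-0.47, 0.67, -0.03], [-0.47, 0.67, -0.03], [-0.46, 0.67, -0.03], [-0.47, 0.67, -0.03], [-0.46, 0.68, -0.03], [-0.47, 0.67, -0.03], [0.0, 0.0, 0.8]]
```

arm_command(turn=[[0, 0, 0], [0, 0, 0], [0, 0, 0], [0, 0, 0], [0, 0, 0], [0, 0, 0], [0, 0, 0], [0, 0, 0], [0, 0, 0]], xyz=[[-0.2, 0.3, -0.03], [-0.47, 0.67, -0.03], [-0.47, 0.67, -0.03], [-0.46, 0.67, -0.03], [-0.47, 0.67, -0.03], [-0.46, 0.68, -0.03], [-0.27, 0.37, 0.2], [0, 0, 0.5], [0, 0, 0.1]], claw=[40, 40, 40, 40, 40, 40, 40, 40, 40])

```text
time_s: 5.45
position: [0.6137, 0.1497, 0.1542]
tool_rot: [[0.14, 0.99, -0.007], [0.99, -0.14, -0.0], [-0.001, -0.006, -1.0]]
ft_force: [0.0, -1.0, -4.1]
grip_width: 0.0497
gripper_force: 35.1
```

arm_command(turn=[[0, 0, 0], [0, 0, 0], [0, 0, 0], [0, 0, 0]], xyz=[[0, 0, 0], [0, 0, 0], [0, 0, 0], [0, 0, 0]], claw=[40, 40, 40, 40])

```text
time_s: 5.85
position: [0.6153, 0.1505, 0.1583]
tool_rot: [[0.138, 0.99, 0.001], [0.99, -0.138, 0.0], [0.0, 0.001, -1.0]]
ft_force: [0.2, 0.3, -3.4]
grip_width: 0.0495
gripper_force: 35.1
```

```bash
python3 - <<'E'
from h import *
im,d=imaging.get_image("side"); cv2.imwrite("pics/s2.png",cv2.resize(im[110:290,180:420],(800,600)))
print(env.observe()["position"],env.observe()["ft_force"])
P=cloud("side",d)
for n,(x,y) in (("L",(.615,.15)),("R",(.589,-.097))):
    m=(np.hypot(P[...,0]-x,P[...,1]-y)<.05)&(P[...,2]>.08)&(P[...,2]<.125)&(d>0); print(n,m.sum(),np.median(P[m],0).round(4),P[m].min(0).round(3),P[m].max(0).round(3))
E
```

```text
[0.61528769 0.15036058 0.15808724] [ 0.93515573  0.15082379 -3.31518248]
L 370 [0.6079 0.1363 0.0992] [0.566 0.1   0.08 ] [0.664 0.197 0.125]
R 702 [ 0.5883 -0.0983  0.1094] [ 0.54  -0.147  0.102] [ 0.639 -0.048  0.116]
```

View pics/s2.png

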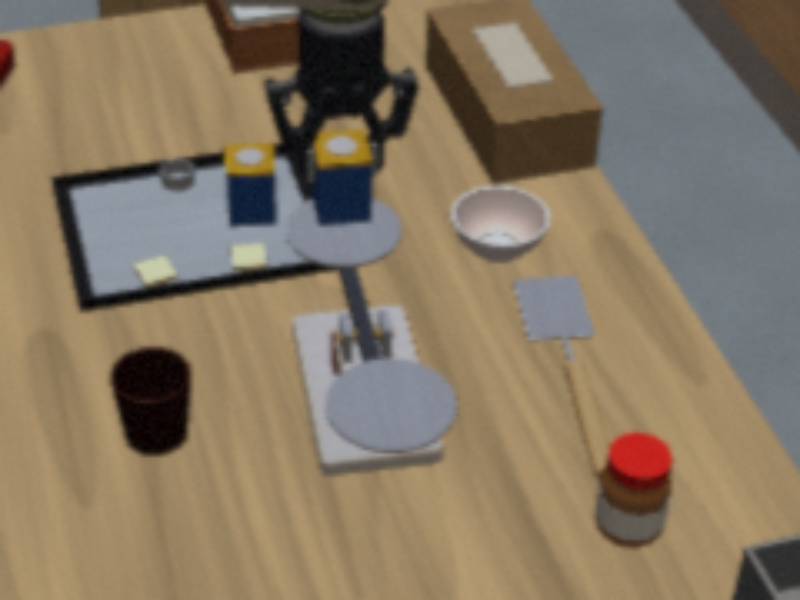

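The side view shows tin 1 held upright just above the middle of the left pan, which sits slightly low.

arm_command(turn=[[0, 0, 0], [0, 0, 0], [0, 0, 0], [0, 0, 0], [0, 0, 0], [0, 0, 0], [0, 0, 0], [0, 0, 0], [0, 0, 0]], xyz=[[0, 0, 0.15], [0, 0, 0.15], [0, 0, 0.04], [0, 0, 0.04], [0, 0, 0.04], [0, 0, 0.04], [0, 0, 0.03], [0, 0, 0], [0, 0, 0]], claw=[40, 40, 40, 40, 40, 40, 40, 40, 40])

```text
time_s: 6.8
position: [0.6153, 0.1501, 0.1328]
tool_rot: [[0.139, 0.99, 0.0], [0.99, -0.139, 0.0], [0.0, 0.0, -1.0]]
ft_force: [0.4, 0.4, -4.0]
grip_width: 0.0498
gripper_force: 35.3
```

arm_command(turn=[[0, 0, 0], [0, 0, 0], [0, 0, 0], [0, 0, 0]], xyz=[[0, 0, 0.03], [0, 0, 0.03], [0, 0, 0], [0, 0, 0]], claw=[40, 40, 40, 40])

```text
time_s: 7.2
position: [0.6152, 0.1501, 0.1297]
tool_rot: [[0.139, 0.99, -0.0], [0.99, -0.139, 0.0], [0.0, -0.0, -1.0]]
ft_force: [0.2, 0.2, -3.8]
grip_width: 0.0498
gripper_force: 35.3
```

arm_command(turn=[[0, 0, 0], [0, 0, 0], [0, 0, 0], [0, 0, 0]], xyz=[[0, 0, 0.03], [0, 0, 0.03], [0, 0, 0], [0, 0, 0]], claw=[40, 40, 40, 40])

```text
time_s: 7.6
position: [0.6154, 0.1501, 0.1285]
tool_rot: [[0.139, 0.99, 0.002], [0.99, -0.139, -0.0], [0.0, 0.002, -1.0]]
ft_force: [-4.5, -0.1, 7.1]
grip_width: 0.0497
gripper_force: 36.2
```

arm_command(turn=[[0, 0, 0], [0, 0, 0], [0, 0, 0], [0, 0, 0], [0, 0, 0], [0, 0, 0]], xyz=[[0, 0, -0.03], [0, 0, 0], [0, 0, 0], [0, 0, 0], [0, 0, 0], [0, 0, 0]], claw=[40, 40, 52, 60, 75, 82])

```text
time_s: 8.2
position: [0.6154, 0.1501, 0.1283]
tool_rot: [[0.139, 0.99, 0.0], [0.99, -0.139, 0.0], [0.0, 0.0, -1.0]]
ft_force: [0.2, -1.0, -0.1]
grip_width: 0.0821
gripper_force: 0.0
```

arm_command(turn=[[0, 0, 0], [0, 0, 0], [0, 0, 0], [0, 0, 0]], xyz=[[0, 0, -0.4], [0, 0, -0.6], [0, 0, -0.6], [0, 0, -0.4]], claw=[82, 85, 85, 85])

```text
time_s: 8.6
position: [0.6156, 0.1501, 0.2307]
tool_rot: [[0.139, 0.99, 0.003], [0.99, -0.139, 0.0], [0.0, 0.003, -1.0]]
ft_force: [-0.2, -0.6, -0.1]
grip_width: 0.0852
gripper_force: 0.0
```

```bash
python3 plan.py .562 .317 .22 -13 / .562 .317 .08 -13 / .562 .317 .038 -13 2; python3 - <<'E'
from h import *
im,d=imaging.get_image("top"); cv2.imwrite("pics/t3.png",im)
hsv=cv2.cvtColor(im,cv2.COLOR_BGR2HSV); m=cv2.inRange(hsv,(12,150,120),(35,255,255)); P=cloud("top",d)
for x0,y0,x1,y1,z in((105,200,170,300,.075),(180,160,260,240,.165)):
    mm=np.zeros_like(m); mm[y0:y1,x0:x1]=m[y0:y1,x0:x1]
    for c in cv2.findContours(mm,0,1)[0]:
        if cv2.contourArea(c)>80:
            w=np.array([ray("top",p,z)[:2] for p in c[:,0].astype(float)]).astype(np.float32)*1000; u,v=c[:,0].mean(0).astype(int); print(np.round(cv2.minAreaRect(w)[0],1),cv2.minAreaRect(w)[1:],P[v,u])
E
```

```text
11 turn [[0.01, 0.0, 0.2], [0.0, 0.0, 0.2], [0.01, 0.0, 0.2], [0.0, 0.0, 0.2], [0.01, -0.01, 0.2], [0.0, 0.0, 0.0], [0.0, 0.0, 0.0], [0.0, 0.0, 0.0], [0.0, 0.0, 0.0], [0.0, 0.0, 0.0], [0.0, 0.0, 0.0]]
  xyz [[0.63, -0.31, 0.04], [0.63, -0.31, 0.04], [0.62, -0.33, 0.04], [0.61, -0.34, 0.05], [0.61, -0.34, 0.04], [0.0, 0.0, 0.7], [0.0, 0.0, 0.7], [0.0, 0.0, 0.7], [0.0, 0.0, 0.7], [0.0, 0.0, 0.42], [0.0, 0.0, 0.42]]
```

arm_command(turn=[[0, 0, 0.2], [0, 0, 0.2], [0, 0, 0.2], [0, 0, 0.2], [0, 0, 0.2], [0, 0, 0]], xyz=[[0.63, -0.31, 0.04], [0.63, -0.31, 0.04], [0.62, -0.33, 0.04], [0.61, -0.34, 0.05], [0.61, -0.34, 0.04], [0, 0, 0.2]], claw=[85, 85, 85, 85, 85, 85])

```text
time_s: 9.25
position: [0.5605, 0.3206, 0.208]
tool_rot: [[0.221, 0.975, 0.001], [0.975, -0.221, 0.001], [0.002, 0.001, -1.0]]
ft_force: [0.0, -0.5, -0.0]
grip_width: 0.085
gripper_force: 0.0
```

arm_command(turn=[[0, 0, 0], [0, 0, 0], [0, 0, 0], [0, 0, 0], [0, 0, 0], [0, 0, 0], [0, 0, 0], [0, 0, 0], [0, 0, 0], [0, 0, 0], [0, 0, 0], [0, 0, 0]], xyz=[[0, 0, 0.5], [0, 0, 0.8], [0, 0, 0.8], [0, 0, 0.7], [0, 0, 0.4], [0, 0, 0.22], [0, 0, 0], [0, 0, 0], [0, 0, 0], [0, 0, 0], [0, 0, 0], [0, 0, 0]], claw=[85, 85, 85, 85, 85, 85, 60, 48, 40, 40, 40, 40])

```text
time_s: 10.45
position: [0.5628, 0.317, 0.0385]
tool_rot: [[0.225, 0.974, 0.003], [0.974, -0.225, 0.001], [0.002, 0.003, -1.0]]
ft_force: [1.4, -1.2, 7.8]
grip_width: 0.0498
gripper_force: 32.5
```

arm_command(turn=[[0, 0, 0], [0, 0, 0], [0, 0, 0], [0, 0, 0], [0, 0, 0], [0, 0, 0], [0, 0, 0]], xyz=[[0, 0, 0], [0, 0, -0.2], [0, 0, -0.5], [0, 0, -0.9], [0, 0, -0.9], [0, 0, -0.9], [0, 0, -0.6]], claw=[40, 40, 40, 40, 40, 40, 40])

```text
time_s: 11.15
position: [0.5616, 0.3171, 0.2408]
tool_rot: [[0.224, 0.975, 0.003], [0.975, -0.224, 0.001], [0.002, 0.003, -1.0]]
ft_force: [-0.3, -0.3, -2.1]
grip_width: 0.0498
gripper_force: 32.1
```

```bash
python3 plan.py .48 .10 .25 -10 / .589 -.096 .24 -8 / .589 -.096 .165 -8; python3 -c "
from h import *
im,d=imaging.get_image('top'); P=cloud('top',d); cv2.imwrite('pics/t4.png',im)
m=(np.hypot(P[...,0]-.589,P[...,1]+.095)<.045)&(d>0);print('R pan',np.median(P[m],0))
m=(np.hypot(P[...,0]-.615,P[...,1]-.15)<.02)&(d>0);print('L tin top',np.median(P[m],0))
print(env.observe()['ft_force'])"
```

```text
12 turn [[0.01, 0.0, -0.1], [0.0, 0.0, -0.1], [0.01, -0.01, -0.1], [0.0, 0.0, -0.1], [0.01, -0.01, -0.1], [0.0, 0.0, -0.09], [0.0, 0.0, -0.07], [0.0, 0.0, -0.07], [0.0, 0.0, -0.07], [0.0, 0.0, -0.06], [0.0, 0.0, -0.07], [0.0, 0.0, -0.06]]
  xyz [[-0.77, -0.1, -0.03], [-0.76, -0.11, -0.03], [-0.76, -0.12, -0.03], [-0.76, -0.12, -0.03], [-0.77, -0.13, -0.04], [-0.76, -0.14, -0.03], [-0.58, 0.47, 0.03], [-0.58, 0.47, 0.03], [-0.59, 0.47, 0.03], [-0.59, 0.46, 0.04], [-0.59, 0.46, 0.03], [-0.59, 0.45, 0.04]]
2 turn [[0.0, 0.0, 0.0], [0.0, 0.0, 0.0]]
  xyz [[0.0, 0.0, 0.75], [0.0, 0.0, 0.75]]
R pan [ 0.58706977 -0.09430156  0.11622232]
L tin top [0.61455658 0.15019774 0.164622  ]
[-0.59988927 -1.29623144  1.10028505]
```

arm_command(turn=[[0, 0, -0.1], [0, 0, -0.1], [0, 0, -0.1], [0, 0, -0.1], [0, 0, -0.1], [0, 0, -0.09], [0, 0, -0.07], [0, 0, -0.07], [0, 0, -0.07], [0, 0, -0.06], [0, 0, -0.07], [0, 0, -0.06]], xyz=[[-0.77, -0.1, -0.03], [-0.76, -0.11, -0.03], [-0.76, -0.12, -0.03], [-0.76, -0.12, -0.03], [-0.77, -0.13, -0.04], [-0.76, -0.14, -0.03], [-0.58, 0.47, 0.03], [-0.58, 0.47, 0.03], [-0.59, 0.47, 0.03], [-0.59, 0.46, 0.04], [-0.59, 0.46, 0.03], [-0.59, 0.45, 0.04]], claw=[40, 40, 40, 40, 40, 40, 40, 40, 40, 40, 40, 40])

```text
time_s: 12.4
position: [0.5893, -0.0971, 0.2362]
tool_rot: [[0.14, 0.99, -0.001], [0.99, -0.14, 0.001], [0.0, -0.001, -1.0]]
ft_force: [0.5, -0.2, -2.5]
grip_width: 0.0498
gripper_force: 33.1
```

arm_command(turn=[[0, 0, 0], [0, 0, 0], [0, 0, 0], [0, 0, 0], [0, 0, 0], [0, 0, 0]], xyz=[[0, 0, 0.2], [0, 0, 0.6], [0, 0, 0.5], [0, 0, 0.2], [0, 0, 0], [0, 0, 0]], claw=[40, 40, 40, 40, 40, 40])

```text
time_s: 13.0
position: [0.5895, -0.0958, 0.1625]
tool_rot: [[0.14, 0.99, 0.001], [0.99, -0.14, -0.0], [-0.0, 0.001, -1.0]]
ft_force: [0.5, -0.1, -2.3]
grip_width: 0.0498
gripper_force: 33.1
```

arm_command(turn=[[0, 0, 0], [0, 0, 0], [0, 0, 0], [0, 0, 0], [0, 0, 0]], xyz=[[0, 0, 0.08], [0, 0, 0.05], [0, 0, 0.05], [0, 0, 0], [0, 0, 0]], claw=[40, 40, 40, 40, 40])

```text
time_s: 13.5
position: [0.5892, -0.096, 0.1524]
tool_rot: [[0.14, 0.99, 0.0], [0.99, -0.14, -0.0], [-0.0, 0.0, -1.0]]
ft_force: [1.0, -0.4, -1.8]
grip_width: 0.0497
gripper_force: 33.2
```

arm_command(turn=[[0, 0, 0], [0, 0, 0], [0, 0, 0]], xyz=[[0, 0, 0.03], [0, 0, 0], [0, 0, 0]], claw=[40, 40, 40])

```text
time_s: 13.8
position: [0.5892, -0.096, 0.1508]
tool_rot: [[0.14, 0.99, -0.0], [0.99, -0.14, 0.0], [0.0, -0.0, -1.0]]
ft_force: [0.8, 0.4, -3.3]
grip_width: 0.0497
gripper_force: 33.2
```

arm_command(turn=[[0, 0, 0], [0, 0, 0], [0, 0, 0]], xyz=[[0, 0, 0.03], [0, 0, 0], [0, 0, 0]], claw=[40, 40, 40])

```text
time_s: 14.1
position: [0.5893, -0.096, 0.1497]
tool_rot: [[0.14, 0.99, 0.001], [0.99, -0.14, -0.0], [-0.0, 0.001, -1.0]]
ft_force: [-0.6, 0.1, 0.2]
grip_width: 0.0499
gripper_force: 33.5
```

arm_command(turn=[[0, 0, 0], [0, 0, 0], [0, 0, 0], [0, 0, 0], [0, 0, 0]], xyz=[[0, 0, 0], [0, 0, 0], [0, 0, 0], [0, 0, 0], [0, 0, 0]], claw=[50, 56, 66, 78, 82])

```text
time_s: 14.6
position: [0.5892, -0.096, 0.1493]
tool_rot: [[0.14, 0.99, -0.0], [0.99, -0.14, 0.0], [0.0, -0.0, -1.0]]
ft_force: [0.1, -0.2, -0.2]
grip_width: 0.0821
gripper_force: 0.0
```

arm_command(turn=[[0, 0, 0], [0, 0, 0], [0, 0, 0], [0, 0, 0], [0, 0, 0], [0, 0, 0], [0, 0, 0], [0, 0, 0], [0, 0, 0], [0, 0, 0], [0, 0, 0], [0, 0, 0]], xyz=[[0, 0, -0.3], [0, 0, -0.6], [0, 0, -0.6], [0, 0, -0.4], [0, 0, 0], [0, 0, 0], [0, 0, 0], [0, 0, 0], [0, 0, 0], [0, 0, 0], [0, 0, 0], [0, 0, 0]], claw=[82, 85, 85, 85, 85, 85, 85, 85, 85, 85, 85, 85])

```text
time_s: 15.8
position: [0.5891, -0.0959, 0.2443]
tool_rot: [[0.14, 0.99, -0.0], [0.99, -0.14, 0.0], [0.0, -0.0, -1.0]]
ft_force: [-0.2, 0.6, -0.4]
grip_width: 0.0855
gripper_force: 0.0
```

arm_command(turn=[[0, 0, 0], [0, 0, 0], [0, 0, 0], [0, 0, 0], [0, 0, 0], [0, 0, 0], [0, 0, 0], [0, 0, 0], [0, 0, 0], [0, 0, 0], [0, 0, 0], [0, 0, 0]], xyz=[[0, 0, 0], [0, 0, 0], [0, 0, 0], [0, 0, 0], [0, 0, 0], [0, 0, 0], [0, 0, 0], [0, 0, 0], [0, 0, 0], [0, 0, 0], [0, 0, 0], [0, 0, 0]], claw=[85, 85, 85, 85, 85, 85, 85, 85, 85, 85, 85, 85])

```text
time_s: 17.0
position: [0.5892, -0.096, 0.2443]
tool_rot: [[0.14, 0.99, -0.0], [0.99, -0.14, 0.0], [0.0, -0.0, -1.0]]
ft_force: [0.4, -0.0, 1.5]
grip_width: 0.0847
gripper_force: 0.0
```

```bash
python3 plan.py .612 .150 .23 -8 / .615 .15 .16 -8;python3 - <<'E'
from h import *
im,d=imaging.get_image("side"); cv2.imwrite("pics/s5.png",cv2.resize(im[110:290,180:420],(800,600)))
P=cloud("side",d)
for n,(x,y) in (("L",(.615,.15)),("R",(.589,-.096))):
    m=(np.hypot(P[...,0]-x,P[...,1]-y)<.022)&(P[...,2]>.13)&(P[...,2]<.2)&(d>0); h=P[m]; print(n,m.sum(),np.percentile(h[:,2],[50,90]).round(4))
E
```

```text
8 turn [[0.0, 0.0, 0.0], [0.0, 0.0, 0.0], [0.0, 0.0, 0.0], [0.0, 0.0, 0.0], [0.0, 0.0, 0.0], [0.0, 0.0, -0.01], [0.0, 0.0, 0.0], [0.0, 0.0, 0.0]]
  xyz [[0.82, -0.04, 0.05], [0.82, -0.04, 0.05], [0.82, -0.04, 0.05], [0.82, -0.04, 0.05], [0.83, -0.04, 0.04], [0.82, -0.04, 0.05], [0.01, 0.03, 0.7], [0.0, 0.03, 0.7]]
L 10 [0.1642 0.1662]
R 143 [0.1864 0.1889]
```

View pics/s5.png

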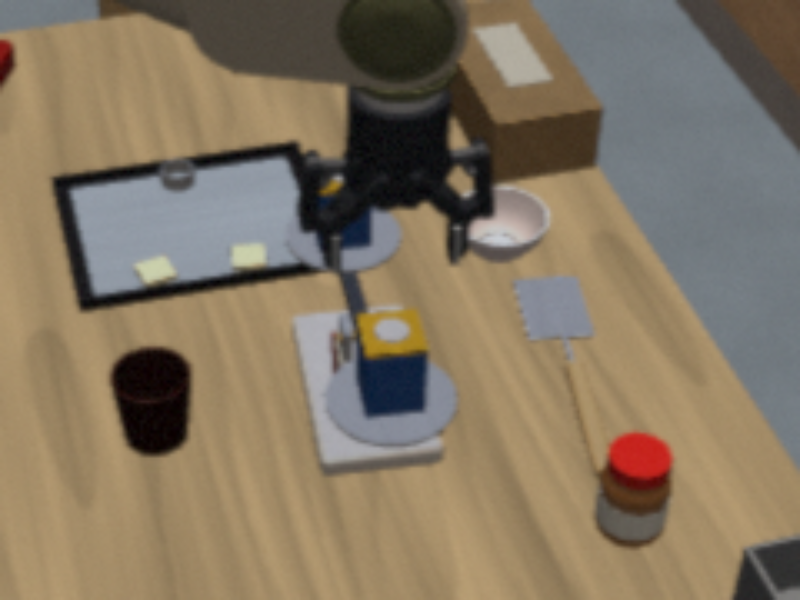

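The side view shows both tins standing free on their pans. The left tin's top is at about 164 mm and the right one's at about 186 mm, so the left tin is the heavier and I take it.

arm_command(turn=[[0, 0, 0], [0, 0, 0], [0, 0, 0], [0, 0, 0], [0, 0, 0], [0, 0, 0], [0, 0, 0], [0, 0, 0], [0, 0, 0], [0, 0, 0]], xyz=[[0.5, -0.02, 0], [0.82, -0.04, 0.03], [0.82, -0.04, 0.05], [0.82, -0.04, 0.05], [0.83, -0.04, 0.04], [0.82, -0.04, 0.05], [0.32, 0.03, 0.2], [0, 0.03, 0.7], [0, 0, 0.5], [0, 0, 0]], claw=[85, 85, 85, 85, 85, 85, 85, 85, 85, 85])

```text
time_s: 18.05
position: [0.6142, 0.1486, 0.1595]
tool_rot: [[0.14, 0.99, -0.007], [0.99, -0.14, -0.001], [-0.002, -0.007, -1.0]]
ft_force: [0.6, 0.1, -0.6]
grip_width: 0.085
gripper_force: 0.0
```

```bash
python3 plan.py .615 .15 .129 -8
```

```text
1 turn [[-0.08, 0.02, -0.01]]
  xyz [[0.03, 0.02, 0.61]]
```

arm_command(turn=[[0, 0, 0], [0, 0, 0], [0, 0, 0], [0, 0, 0], [0, 0, 0], [0, 0, 0], [0, 0, 0], [0, 0, 0], [0, 0, 0], [0, 0, 0]], xyz=[[0, 0, 0.3], [0, 0, 0.2], [0, 0, 0.14], [0, 0, 0], [0, 0, 0], [0, 0, 0], [0, 0, 0], [0, 0, 0], [0, 0, 0], [0, 0, 0]], claw=[85, 85, 85, 85, 65, 55, 51, 45, 40, 40])

```text
time_s: 19.05
position: [0.6155, 0.1494, 0.132]
tool_rot: [[0.14, 0.99, 0.0], [0.99, -0.14, 0.0], [0.0, 0.0, -1.0]]
ft_force: [-4.4, 0.2, 4.7]
grip_width: 0.0499
gripper_force: 30.6
```

arm_command(turn=[[0, 0, 0], [0, 0, 0], [0, 0, 0], [0, 0, 0], [0, 0, 0], [0, 0, 0]], xyz=[[0, 0, 0], [0, 0, -0.1], [0, 0, -0.3], [0, 0, -0.6], [0, 0, -0.7], [0, 0, -0.7]], claw=[40, 40, 40, 40, 40, 40])

```text
time_s: 19.65
position: [0.6155, 0.1491, 0.2519]
tool_rot: [[0.14, 0.99, -0.001], [0.99, -0.14, -0.0], [-0.0, -0.001, -1.0]]
ft_force: [-0.4, -1.0, -4.1]
grip_width: 0.0499
gripper_force: 32.3
```

```bash
python3 plan.py .47 .02 .25 -8 / .45 -.17 .24 -8 / .455 -.3085 .15 -8.2 / .455 -.3085 .09 -8.2 2
```

```text
12 turn [[0.0, 0.0, 0.0], [0.0, 0.0, 0.0], [-0.01, 0.0, 0.0], [0.0, 0.0, 0.0], [-0.01, 0.0, -0.01], [0.0, 0.0, 0.0], [0.0, 0.0, 0.0], [0.0, 0.0, 0.0], [0.0, 0.0, 0.0], [0.0, 0.0, 0.0], [0.0, 0.0, 0.01], [0.0, 0.0, 0.01]]
  xyz [[-0.59, -0.5, 0.01], [-0.59, -0.51, 0.01], [-0.59, -0.5, 0.01], [-0.6, -0.51, 0.01], [-0.59, -0.5, 0.0], [-0.76, 0.03, 0.04], [-0.77, 0.03, 0.04], [-0.76, 0.02, 0.04], [-0.77, 0.03, 0.04], [-0.76, 0.02, 0.04], [-0.68, 0.12, 0.45], [-0.68, 0.12, 0.45]]
4 turn [[0.0, 0.0, 0.01], [0.0, 0.0, 0.01], [0.0, 0.0, 0.0], [0.0, 0.0, 0.0]]
  xyz [[-0.69, 0.12, 0.45], [-0.68, 0.13, 0.45], [0.0, 0.0, 0.6], [0.0, 0.0, 0.6]]
```

arm_command(turn=[[0, 0, 0], [0, 0, 0], [0, 0, 0], [0, 0, 0], [0, 0, 0], [0, 0, 0], [0, 0, 0], [0, 0, 0], [0, 0, 0], [0, 0, 0], [0, 0, 0], [0, 0, 0]], xyz=[[-0.3, -0.25, 0.01], [-0.59, -0.5, 0.01], [-0.59, -0.51, 0.01], [-0.59, -0.5, 0.01], [-0.6, -0.51, 0.01], [-0.59, -0.3, 0], [-0.76, 0.03, 0.04], [-0.77, 0.03, 0.04], [-0.76, 0.02, 0.04], [-0.76, 0.02, 0.04], [-0.46, 0.02, 0.04], [0, 0, 0]], claw=[40, 40, 40, 40, 40, 40, 40, 40, 40, 40, 40, 40])

```text
time_s: 20.85
position: [0.4467, -0.1714, 0.2382]
tool_rot: [[0.143, 0.99, -0.001], [0.99, -0.143, -0.0], [-0.0, -0.001, -1.0]]
ft_force: [1.5, -0.6, -4.6]
grip_width: 0.0495
gripper_force: 33.6
```

```bash
python3 - <<'E'
from h import *
a=np.radians(-8.2); ux=np.array([np.cos(a),np.sin(a)]); uy=np.array([-np.sin(a),np.cos(a)]); o=np.array([.5275,-.3177])
for n in("top","side"):
    im=cv2.imread(f"pics/{n}0.png"); hsv=cv2.cvtColor(im,cv2.COLOR_BGR2HSV).astype(int); 
    # colour sampled at lattice points in rack frame on plane z
    K,R,t=cam(n)
    def samp(x,y,z):
        p=o+x*ux+y*uy; q=R@np.array([p[0],p[1],z])+t; u=K@q; u=u[:2]/u[2]
        return cv2.remap(im,np.float32([[u[0]]]),np.float32([[u[1]]]),cv2.INTER_LINEAR)[0,0].astype(int)
    for nm,z,xs in(("plate",.013,(-.12,-.08,-.04,.085,.105)),):
        for x in xs:
            ys=np.arange(-.06,.0601,.001); W=np.array([samp(x,y,z)[0] for y in ys]); w=np.where(W>115)[0]; print(n,nm,x,"white y",ys[w[0]].round(3),ys[w[-1]].round(3))
    xs=np.arange(-.19,.19,.001); W=np.array([samp(x,0,.013)[0] for x in xs]); ch=np.where(np.diff((W>115).astype(int)))[0]; print(n,"along",[(round(xs[i],3)) for i in ch])
    for x in(-.08,0.02,.08):
        ys=np.arange(-.06,.0601,.002); print(n,x,"rail B,R",[tuple(samp(x,y,.023)[[0,2]]) for y in ys][::1] if 0 else [int(samp(x,y,.023)[2]-samp(x,y,.023)[0]) for y in ys])
E
python3 plan.py .455 -.3085 .15 -8.2
```

```text
top plate -0.12 white y -0.028 0.027
top plate -0.08 white y -0.028 0.027
top plate -0.04 white y -0.028 0.027
top plate 0.085 white y -0.028 0.027
top plate 0.105 white y -0.028 0.027
top along [np.float64(-0.158), np.float64(-0.005), np.float64(0.047), np.float64(0.119)]
top -0.08 rail B,R [66, 67, 66, 66, 66, 65, 65, 66, 65, 67, 68, 70, 70, 69, 71, 63, 42, 19, 5, -1, -3, -3, -3, -3, -4, -4, -4, -5, -5, -2, -4, -4, -4, -6, -5, -5, -5, -5, -5, -5, -6, -5, -4, 3, 22, 44, 63, 72, 71, 66, 56, 48, 51, 62, 69, 71, 72, 71, 71, 71, 70]
top 0.02 rail B,R [69, 70, 69, 70, 70, 70, 71, 71, 71, 72, 71, 72, 74, 75, 75, 69, 58, 43, 29, 20, 16, 15, 15, 14, 15, 15, 15, 13, 14, 15, 14, 14, 14, 15, 14, 15, 15, 15, 15, 15, 14, 15, 18, 31, 50, 68, 75, 77, 76, 71, 61, 51, 51, 62, 68, 70, 69, 69, 68, 70, 69]
top 0.08 rail B,R [66, 67, 68, 68, 69, 70, 70, 72, 73, 73, 73, 74, 75, 76, 77, 69, 48, 21, 7, 4, 1, 1, 1, 2, 2, 1, 1, 0, 1, 1, 3, 1, 1, 1, 1, 1, 0, 2, 1, 0, -1, 1, 2, 8, 25, 49, 67, 74, 73, 69, 57, 51, 53, 64, 72, 74, 73, 73, 74, 73, 73]
side plate -0.12 white y -0.025 0.025
side plate -0.08 white y 
[... 447 characters left out ...]
62, 61, 62, 62, 63, 62, 62, 62]
side 0.02 rail B,R [58, 42, 32, 29, 37, 41, 44, 47, 59, 67, 70, 73, 73, 71, 50, 29, 11, 4, 0, -1, 0, 0, -2, -1, 0, 0, 1, 0, 0, 0, 1, -1, -1, -1, 0, 5, 13, 26, 36, 41, 45, 47, 57, 64, 70, 72, 73, 72, 68, 62, 63, 64, 63, 61, 61, 60, 61, 61, 60, 60, 60]
side 0.08 rail B,R [64, 48, 32, 30, 34, 39, 40, 43, 51, 68, 73, 75, 73, 60, 42, 12, 3, 0, 0, -1, -1, -1, 0, 0, 0, 0, -1, 0, 1, 0, 1, 0, 0, -1, -1, 0, 0, 1, 8, 16, 23, 33, 44, 60, 70, 73, 74, 74, 72, 70, 67, 67, 67, 66, 66, 67, 67, 66, 66, 66, 66]
4 turn [[0.0, 0.0, 0.0], [0.0, 0.0, 0.0], [-0.01, 0.0, 0.0], [0.0, 0.0, -0.01]]
  xyz [[-0.67, 0.14, 0.44], [-0.67, 0.14, 0.44], [-0.67, 0.14, 0.44], [-0.68, 0.14, 0.44]]
```

arm_command(turn=[[0, 0, 0], [0, 0, 0], [0, 0, 0], [0, 0, 0], [0, 0, 0], [0, 0, 0], [0, 0, 0], [0, 0, 0]], xyz=[[-0.4, 0.08, 0.3], [-0.67, 0.14, 0.44], [-0.67, 0.14, 0.44], [-0.6, 0.14, 0.44], [-0.33, 0.1, 0.3], [0, 0, 0.5], [0, 0, 0.5], [0, 0, 0]], claw=[40, 40, 40, 40, 40, 40, 40, 40])

```text
time_s: 21.65
position: [0.4571, -0.3034, 0.0899]
tool_rot: [[0.14, 0.99, -0.005], [0.99, -0.14, 0.005], [0.004, -0.005, -1.0]]
ft_force: [0.0, 0.3, -3.2]
grip_width: 0.0503
gripper_force: 33.6
```

arm_command(turn=[[0, 0, 0], [0, 0, 0], [0, 0, 0]], xyz=[[0, 0, 0], [0, 0, 0], [0, 0, 0]], claw=[40, 40, 40])

```text
time_s: 21.95
position: [0.4587, -0.3054, 0.0942]
tool_rot: [[0.139, 0.99, 0.002], [0.99, -0.139, -0.002], [-0.001, 0.002, -1.0]]
ft_force: [0.6, -0.6, -4.1]
grip_width: 0.0497
gripper_force: 33.6
```

```bash
python3 plan.py .457 -.3076 .066 -8.2;python3 - <<'E'
from h import *
im,d=imaging.get_image("wrist"); cv2.imwrite("pics/w6.png",im)
im,d=imaging.get_image("top"); hsv=cv2.cvtColor(im,cv2.COLOR_BGR2HSV); P=cloud("top",d)
m=(np.hypot(P[...,0]-.589,P[...,1]+.096)<.02)&(d>0);print('R tin top',np.median(P[m],0))
E
```

```text
1 turn [[0.02, 0.02, 0.04]]
  xyz [[-0.05, -0.03, 0.56]]
R tin top [ 0.58904289 -0.0960235   0.1641778 ]
```

View pics/w6.png

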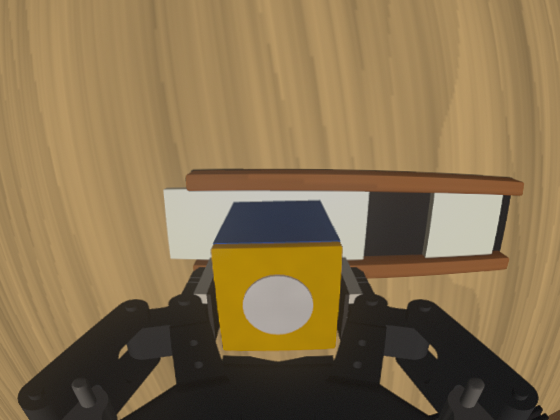

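The wrist view shows the held tin square to the lane, with the white dot at (279,306). The pocket is the dark gap at columns 367–430.

```bash
python3 - <<'E'
from h import *
K,R,t=cam("wrist"); im=cv2.imread("pics/w6.png")
def wr(uv,z):
    d=np.array([uv[0]-K[0,2],uv[1]-K[1,2]])/K[0,0]; r=np.hypot(*d); v=np.array([*(np.sin(r)*d/r),np.cos(r)]); w=R.T@v; o=-R.T@t
    return (o+w*(z-o[2])/w[2])
hsv=cv2.cvtColor(im,cv2.COLOR_BGR2HSV); m=cv2.inRange(hsv,(15,150,120),(35,255,255)); c=max(cv2.findContours(m,0,1)[0],key=cv2.contourArea)
dot=cv2.inRange(hsv,(0,0,150),(180,40,255))[270:340,235:325]; M=cv2.moments(dot,True); dc=(M["m10"]/M["m00"]+235,M["m01"]/M["m00"]+270)
s=env.observe(); print("tcp",s["position"]); q=wr(dc,.1302); print("dot",dc,q)
a=np.radians(-8.2); ux=np.array([np.cos(a),np.sin(a)]); uy=np.array([-ux[1],ux[0]]); o=np.array([.5275,-.3177])
f=lambda p:np.round([(p[:2]-o)@ux,(p[:2]-o)@uy],4)
print("dot in lane frame",f(q),"tcp",f(np.array(s["position"])))
lid=np.array([f(wr(p,.1302)) for p in c[:,0].astype(float)]); print("lid ext",lid.min(0),lid.max(0))
b=im[...,0].astype(int); r=im[...,2].astype(int)
for col in(185,350,400,460,480):
    g=(r-b)[160:300,col]; w=np.where(g<35)[0]+160; print(col,w.min(),w.max(),f(wr((col,w.min()),.023)),f(wr((col,w.max()),.013)))
E
```

```text
tcp [ 0.45843094 -0.30534551  0.09373292]
dot (277.4797448165869, 304.41307814992024) [ 0.45898349 -0.30121077  0.1302    ]
dot in lane frame [-0.0702  0.0065] tcp [-0.0701  0.0024]
lid ext [-0.0943 -0.0176] [-0.0458  0.0314]
185 188 299 [-0.1341  0.029 ] [-0.1462 -0.0661]
350 191 299 [-0.0206  0.0271] [-0.0108 -0.0648]
400 192 254 [0.0164 0.027 ] [ 0.0268 -0.0253]
460 194 256 [0.0676 0.0266] [ 0.0847 -0.0293]
480 194 254 [0.0871 0.0271] [ 0.1065 -0.0285]
```

arm_command(turn=[[0, 0, 0.04], [0, 0, 0], [0, 0, 0], [0, 0, 0], [0, 0, 0], [0, 0, 0]], xyz=[[-0.14, 0, 0], [0, 0, 0.2], [0, 0, 0.2], [0, 0, 0.16], [0, 0, 0], [0, 0, 0]], claw=[40, 40, 40, 40, 40, 40])

```text
time_s: 22.65
position: [0.4571, -0.3121, 0.0645]
tool_rot: [[0.143, 0.99, -0.0], [0.99, -0.143, 0.0], [0.0, -0.001, -1.0]]
ft_force: [-0.3, -0.8, -3.8]
grip_width: 0.0502
gripper_force: 33.6
```

arm_command(turn=[[0, 0, 0], [0, 0, 0], [0, 0, 0], [0, 0, 0], [0, 0, 0], [0, 0, 0]], xyz=[[0, 0, 0.05], [0, 0, 0.05], [0, 0, 0.05], [0, 0, 0.05], [0, 0, 0], [0, 0, 0]], claw=[40, 40, 40, 40, 40, 40])

```text
time_s: 23.25
position: [0.4572, -0.3122, 0.0548]
tool_rot: [[0.143, 0.99, -0.0], [0.99, -0.143, 0.0], [0.0, -0.0, -1.0]]
ft_force: [0.0, 0.3, -3.8]
grip_width: 0.0495
gripper_force: 33.7
```

arm_command(turn=[[0, 0, 0], [0, 0, 0], [0, 0, 0], [0, 0, 0], [0, 0, 0]], xyz=[[0, 0, 0.03], [0, 0, 0.03], [0, 0, 0.03], [0, 0, 0], [0, 0, 0]], claw=[40, 40, 40, 40, 40])

```text
time_s: 23.75
position: [0.4572, -0.3122, 0.0514]
tool_rot: [[0.143, 0.99, 0.0], [0.99, -0.143, -0.001], [-0.001, 0.001, -1.0]]
ft_force: [-3.6, 1.6, 7.4]
grip_width: 0.0497
gripper_force: 34.8
```

arm_command(turn=[[0, 0, 0], [0, 0, 0], [0, 0, 0]], xyz=[[0, 0, 0.02], [0, 0, 0], [0, 0, 0]], claw=[40, 40, 40])

```text
time_s: 24.05
position: [0.4572, -0.3122, 0.0513]
tool_rot: [[0.143, 0.99, 0.001], [0.99, -0.143, -0.001], [-0.001, 0.001, -1.0]]
ft_force: [-5.0, 4.1, 15.4]
grip_width: 0.0495
gripper_force: 35.7
```

arm_command(turn=[[0, 0, 0], [0, 0, 0], [0, 0, 0], [0, 0, 0], [0, 0, 0], [0, 0, 0], [0, 0, 0], [0, 0, 0], [0, 0, 0]], xyz=[[0, 0, -0.02], [0, 0, -0.02], [0, 0, 0], [0, 0, 0], [0, 0, 0], [0, 0, 0.07], [0, 0, 0.07], [0, 0, 0.06], [0, 0, 0]], claw=[40, 40, 45, 52, 56, 56, 56, 56, 56])

```text
time_s: 24.95
position: [0.457, -0.312, 0.0407]
tool_rot: [[0.143, 0.99, -0.001], [0.99, -0.143, 0.001], [0.001, -0.001, -1.0]]
ft_force: [-0.3, 0.2, 0.3]
grip_width: 0.0561
gripper_force: 0.0
```

arm_command(turn=[[0, 0, 0], [0, 0, 0], [0, 0, 0], [0, 0, 0], [0, 0, 0], [0, 0, 0], [0, 0, 0], [0, 0, 0], [0, 0, 0], [0, 0, 0], [0, 0, 0], [0, 0, 0]], xyz=[[0, 0.04, 0], [0, 0.08, 0], [0, 0.1, 0], [0, 0.1, 0], [0, 0.1, 0], [0, 0.1, 0], [0, 0.1, 0], [0, 0.1, 0], [0, 0.1, 0], [0, 0.1, 0], [0, 0.06, 0], [0, 0, 0]], claw=[56, 56, 56, 56, 56, 56, 56, 56, 56, 56, 56, 56])

```text
time_s: 26.15
position: [0.5062, -0.3193, 0.0413]
tool_rot: [[0.143, 0.99, 0.001], [0.99, -0.143, -0.0], [-0.0, 0.001, -1.0]]
ft_force: [-0.5, -0.7, -0.2]
grip_width: 0.0564
gripper_force: 0.0
```

```bash
python3 - <<'E'
from h import *
s=env.observe(); print(s["position"],s["ft_force"])
im,d=imaging.get_image("wrist"); cv2.imwrite("pics/w7.png",im)
E
```

```text
[ 0.50617643 -0.31925321  0.04133755] [-0.54419751 -0.67312289 -0.2315704 ]
```

View pics/w7.png

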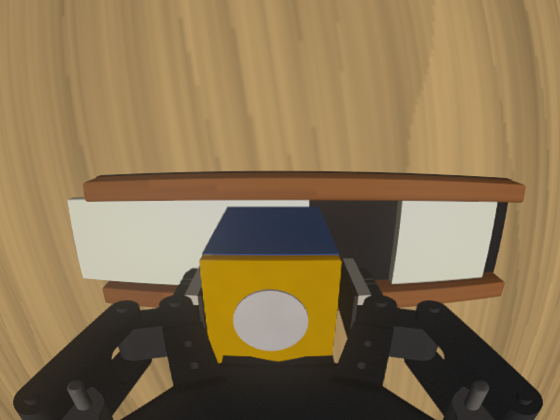

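The wrist view shows the tin upright in the lane, touching the trailing finger. Its leading edge is over the pocket, which spans columns 310–397.

arm_command(turn=[[0, 0, 0], [0, 0, 0], [0, 0, 0], [0, 0, 0], [0, 0, 0], [0, 0, 0], [0, 0, 0], [0, 0, 0], [0, 0, 0], [0, 0, 0], [0, 0, 0]], xyz=[[0, 0.04, 0], [0, 0.08, 0], [0, 0.08, 0], [0, 0.08, 0], [0, 0.08, 0], [0, 0.08, 0], [0, 0.08, 0], [0, 0.08, 0], [0, 0.08, 0], [0, 0.06, 0], [0, 0, 0]], claw=[56, 56, 56, 56, 56, 56, 56, 56, 56, 56, 56])

```text
time_s: 27.3
position: [0.5428, -0.3246, 0.0413]
tool_rot: [[0.143, 0.99, 0.001], [0.99, -0.143, -0.0], [-0.0, 0.001, -1.0]]
ft_force: [0.6, -1.0, -0.1]
grip_width: 0.0562
gripper_force: 0.4
```

arm_command(turn=[[0, 0, 0], [0, 0, 0], [0, 0, 0], [0, 0, 0], [0, 0, 0]], xyz=[[0, 0.04, 0], [0, 0.04, 0], [0, 0.04, 0], [0, 0, 0], [0, 0, 0]], claw=[56, 56, 56, 56, 56])

```text
time_s: 27.8
position: [0.5484, -0.3255, 0.0415]
tool_rot: [[0.143, 0.99, 0.001], [0.99, -0.143, -0.0], [-0.0, 0.001, -1.0]]
ft_force: [0.6, 0.5, -0.5]
grip_width: 0.0562
gripper_force: 0.0
```

```bash
cat > lid.py <<'E'
from h import *
s=env.observe(); print(s["position"],s["ft_force"]); K,R,t=cam("wrist")
im,d=imaging.get_image("wrist"); import sys; cv2.imwrite("pics/"+sys.argv[1],im)
hsv=cv2.cvtColor(im,cv2.COLOR_BGR2HSV); m=cv2.inRange(hsv,(15,150,100),(35,255,255))
v,u=np.nonzero(m[230:380,180:360]); v+=230;u+=180
x=(u-K[0,2])/K[0,0]; y=(v-K[1,2])/K[0,0]; r=np.hypot(x,y); z=d[v,u]
p=np.stack([np.tan(r)*x/r*z,np.tan(r)*y/r*z,z],1); w=(p-t)@R
w=w[(z>0)&(abs(w[:,2]-.08)<.03)]
A=np.c_[w[:,:2]-w[:,:2].mean(0),np.ones(len(w))]; f=np.linalg.lstsq(A,w[:,2],rcond=None)[0]
print("lid centre",w.min(0).round(4),w.max(0).round(4),"median",np.median(w,0).round(4),"slopes",f[:2].round(3))
E
python3 lid.py w8.png
```

```text
[ 0.54836729 -0.32545759  0.04151369] [ 0.55345381  0.52891979 -0.47688831]
lid centre [ 0.5206 -0.3533  0.0511] [ 0.5828 -0.297   0.085 ] median [ 0.551  -0.3143  0.0796] slopes [-0.166  0.014]
```

View pics/w8.png

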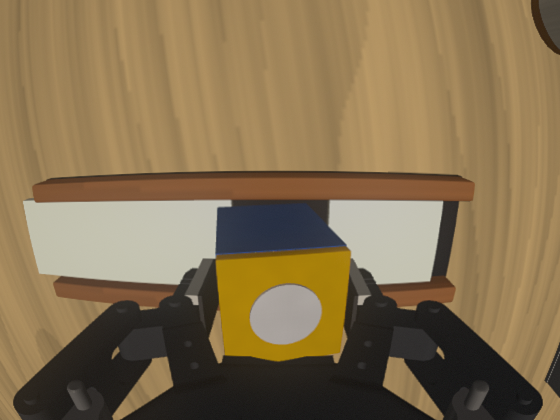

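The wrist view shows the tin's front dipping into the pocket, with the lid leaning slightly on the front finger. A few more millimetres are needed.

arm_command(turn=[[0, 0, 0], [0, 0, 0], [0, 0, 0], [0, 0, 0], [0, 0, 0], [0, 0, 0]], xyz=[[0, 0.03, 0], [0, 0.03, 0], [0, 0.03, 0], [0, 0.03, 0], [0, 0, 0], [0, 0, 0]], claw=[58, 58, 58, 58, 58, 58])

```text
time_s: 28.45
position: [0.5542, -0.3262, 0.0413]
tool_rot: [[0.143, 0.99, 0.0], [0.99, -0.143, -0.0], [-0.0, 0.0, -1.0]]
ft_force: [0.0, 0.0, -0.2]
grip_width: 0.0579
gripper_force: 0.2
```

```bash
python3 lid.py w9.png
```

```text
[ 0.55423833 -0.32617801  0.04131107] [ 0.01494779  0.0422993  -0.15702681]
lid centre [ 0.5244 -0.3536  0.0541] [ 0.5853 -0.2972  0.0845] median [ 0.5555 -0.3149  0.0792] slopes [-0.149  0.012]
```

arm_command(turn=[[0, 0, 0], [0, 0, 0], [0, 0, 0], [0, 0, 0], [0, 0, 0]], xyz=[[0, 0.03, 0], [0, 0.03, 0], [0, 0, 0], [0, 0, 0], [0, 0, 0]], claw=[58, 58, 58, 58, 58])

```text
time_s: 29.0
position: [0.557, -0.3266, 0.0412]
tool_rot: [[0.143, 0.99, -0.0], [0.99, -0.143, 0.0], [0.0, -0.0, -1.0]]
ft_force: [-2.0, 1.1, -1.7]
grip_width: 0.0583
gripper_force: 0.7
```

```bash
python3 lid.py w10.png
```

```text
[ 0.55697805 -0.3265618   0.04123812] [-1.97880627  1.08720217 -1.71430023]
lid centre [ 0.5261 -0.3533  0.0718] [ 0.5819 -0.297   0.0798] median [ 0.5554 -0.3159  0.0772] slopes [-0.037 -0.003]
```

View pics/w10.png

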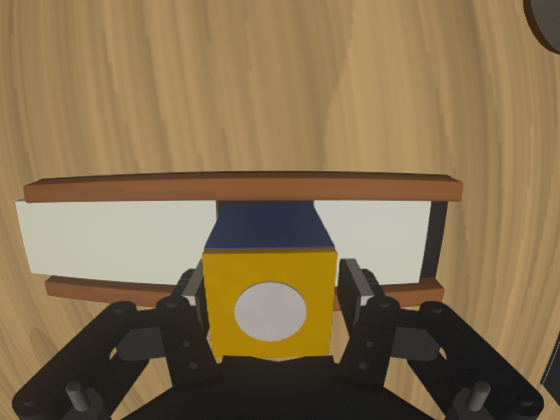

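The wrist view shows the tin dropped almost flat in the pocket, lid at about 77 mm. The trailing finger still touches it, so I back off and open.

arm_command(turn=[[0, 0, 0], [0, 0, 0], [0, 0, 0], [0, 0, 0], [0, 0, 0], [0, 0, 0]], xyz=[[0, -0.04, 0], [0, 0, 0], [0, 0, 0], [0, 0, 0], [0, 0, 0], [0, 0, 0]], claw=[62, 70, 78, 82, 82, 82])

```text
time_s: 29.65
position: [0.5552, -0.3263, 0.0413]
tool_rot: [[0.143, 0.99, 0.0], [0.99, -0.143, -0.0], [-0.0, 0.0, -1.0]]
ft_force: [0.3, 0.4, 0.7]
grip_width: 0.0819
gripper_force: 0.0
```

```bash
python3 lid.py w11.png
```

```text
[ 0.55518534 -0.32631244  0.04133006] [0.33236145 0.43251642 0.67029237]
lid centre [ 0.5238 -0.3535  0.0713] [ 0.5796 -0.297   0.0785] median [ 0.5533 -0.316   0.0764] slopes [-0.002 -0.007]
```

arm_command(turn=[[0, 0, 0], [0, 0, 0], [0, 0, 0], [0, 0, 0], [0, 0, 0], [0, 0, 0], [0, 0, 0], [0, 0, 0], [0, 0, 0], [0, 0, 0]], xyz=[[0, 0, -0.3], [0, 0, -0.6], [0, 0, -0.7], [0, 0, -0.7], [0, 0, -0.7], [-0.5, -0.3, -0.5], [-0.7, -0.3, 0], [-0.7, -0.3, 0], [-0.5, 0, 0], [0, 0, 0]], claw=[82, 82, 82, 82, 82, 82, 82, 82, 82, 82])

```text
time_s: 30.7
position: [0.492, -0.4414, 0.2157]
tool_rot: [[0.147, 0.989, -0.0], [0.989, -0.147, -0.0], [-0.0, -0.0, -1.0]]
ft_force: [0.1, -0.4, -0.7]
grip_width: 0.082
gripper_force: 0.0
```

```bash
python3 - <<'E'
from h import *
im,d=imaging.get_image("top"); P=cloud("top",d); hsv=cv2.cvtColor(im,cv2.COLOR_BGR2HSV); m=cv2.inRange(hsv,(12,150,100),(35,255,255)); m[:170]=0
for c in cv2.findContours(m,0,1)[0]:
    if cv2.contourArea(c)>150:
        r=cv2.minAreaRect(c); u,v=map(int,r[0]); k=np.zeros_like(m); cv2.drawContours(k,[c],-1,255,-1); k=cv2.erode(k,np.ones((5,5)))>0; print(r[0],r[1],np.median(P[k],0).round(4))
E
```

```text
(422.04620361328125, 243.19940185546875) (22.352407455444336, 22.88460922241211) [ 0.5491 -0.3236  0.0764]
(323.7838134765625, 214.79730224609375) (22.522661209106445, 22.687061309814453) [ 0.5863 -0.0936  0.1643]
```

The heavier tin is in the pocket, flat at lid height 76.4 mm. The lighter one stands on its pan.

```bash
python3 -c "
from rig import env
print(env.close_job())"
```

```text
the job is handed in; nothing more can be done
None
```

The heavier tin, the one weighed on the left pan, lies flat in the rack pocket; the lighter tin stands on the right pan, and the job was handed in at about 31 s with no verdict shown.

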